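Unclamp a printer's build plate and wedge its front edge up

ROBOT

A 7-joint arm with a two-finger parallel gripper is mounted at the origin on the work surface. World frame = base frame: x ahead of the robot, y to its left, z up, the work surface at z = 0. Lengths are in m, angles in rad, forces in N, time in s.
With the tool pointing down it reaches from about 0.4 to 0.85 m from the base axis. Payload 4.5 kg.
Tool frame: the origin (TCP) lies at the very end of the fingers, on their centre line; the grasp point (between the pads) lies 19 mm behind it (hold_point_z is the distance from the TCP to the grasp point, in m); z points along the fingers, y is the line along which they close (so a half turn about z gives the same grasp; the last joint's range is limited). The gripper opens to 85 mm and grips with 20 to 120 N. Pads are 22 mm wide; open, the fingers measure 114 mm over their backs; the gripper's body (76 mm by 85 mm) begins 54 mm behind the grasp point. The pads swing forward as they close: fully open they stand 13 mm farther back than shut.
Start: joints at [1.181, 0.689, -0.195, 1.565, 0.157, 0.902, -0.215], TCP at [0.257, -0.57, 0.231] pointing down, gripper open.
Joint ranges: [-3.01, 3.01], [-0.46, 2.08], [-1.47, 1.51], [0.13, 2.56], [-1, 4.14], [0.04, 2.09], [-2.66, 2.66]. Speed limits (rad/s): [2.57, 2.57, 3.14, 3.14, 3.14, 3.14, 3.14].

INTERFACE

Orientations are given as a unit quaternion [x, y, z, w].
In Python, from station import * gives the robot as it stands. The module is installed in compiled form; this text tells all that it offers.
- The arm moves only by the tool jog_arm, never from a script. Its argument "increments" is a list of rows, each an object with "rot": the turn, a rotation vector about the tool's x, y, z in degrees, a list of three; "offset": the shift along the tool's x, y, z in m, a list of three; "grip": the finger opening in m, from 0 to 0.0854. In form: [{"rot": [rx, ry, rz], "offset": [dx, dy, dz], "grip": grip}, ...]. A call has exactly 5 rows; each row shifts and turns the commanded pose from where the row before left it, along the tool's axes as they then stand; what a row does not reach is not made up. A row lasts 1/12 s, in which the tool goes at most 41.7 mm and 7.16 degrees, less where a joint would pass 70% of its speed; a pose out of reach is approached as far as the arm can. A call with a gripper value outside its range is refused whole. The fingers move at their own pace and stop on an object; "squeeze" is the grip in N (left out, the last holds). Time passes only in rows, so rows that do not move let the fingers close, or fill a call up. It gives the time, the measured TCP pose, the force, the opening and the grip force at its end, in the units of the state.
- observe(): the state, without advancing time (a new reading comes with each control period).
- grab_frame(name): name is "scene" or "side" or "wrist"; returns (picture, depth): 384x512x3 uint8, blue, green, red; 384x512 float32, m along the optical axis (not along the pixel's ray), 0 where there is no reading.
- camera_params(name): a dict with "vertical_fov" (degrees; the focal length in pixels is half the picture's height over the tangent of half this angle, whatever the lens; pixels are square), "cx", "cy" (the principal point, pixels), "R" (3x3) and "t" (3): a world point X has camera coordinates R X + t. Camera axes: x right, y down, z forward; pixel columns grow to the right and rows downward; lengths in m; the calibration is good to about 2 mm. A picture is of the moment at which its call begins: read the wrist's pose just before it. camera_params takes no time and is no camera call; for the wrist camera it gives the pose at the moment of the call.
- job_done(): hands the job in; it is judged then, once.
The state is a dict: "time": time; "qpos": joint angles; "qd": joint speeds; "joint_torque": joint torques, N m; "tcp_pos": TCP position; "tcp_rot": TCP orientation; "ft_force": force on the tool from outside, world axes, zero at the start; "torque": the same for the moment, N m; "opening": finger opening in m; "grasp_force": force on a finger pad.
Only numpy, scipy, OpenCV 4.12 (cv2) and the standard library are available. Lean on these libraries where they do the work, as an engineer would, in place of code of your own. Each camera call takes 0.05 s, during which the arm holds its last target. There are 200 camera calls.

TASK

Swing the clamp lever round by its upright handle until its arm lies in the slot of the two-pronged index block, which frees the build plate. Then slide the wedge, thin end first and flat on the table, under the middle of the plate's front edge until that edge just lifts clear of the stand along its whole width, by a few millimetres and not more. Finish while still holding the wedge there with the gripper, the plate carried by the wedge alone at the front and the lever still in its slot, and leave the other things on the table alone.

Things in the scene. Friction and masses are not known exactly. Their poses are not given: they have to be found in the camera images.
- stand: Fixed black stand. Origin: on the table, midway between its side rails; x points from its open front to the closed rear, y left, z up. Rails: x -80..+85, |y| 85..115, 20 mm high; between them the table is bare and open to the front, back to a cross bar at x = +63 mm. A 34 mm high rear stop at x = +86 mm keeps the plate from sliding back. Lever pivot: vertical axis at x = -30, y = +140 mm.
- lever (a joint): Clamp lever, a steel bar swinging level about the stand's pivot; 0 to 2.0 rad. At 0 its handle points to the stand's +y and its tongue, across the pivot, lies over the plate; growing values swing the handle counter-clockwise from above, at pi/2 to the stand's -x (front). Starts at 0 to 0.3; the tongue clears the plate beyond about 0.9. Stays where left (friction, about 1.5 N at the handle).
- lever_grip (a point): Middle of the lever's upright black round handle: 18 mm diameter, 38 to 76 mm above the table, this point at 57 mm, 95 mm from the pivot. The lever bar is 12 mm wide, at heights 30 to 38 mm. Its y axis points from the pivot along the bar to the handle.
- index_block: Fixed aluminium block under the lever bar, at a new angle each time. Origin: on the lever's pivot axis at table height; y points from the pivot to the slot between two prongs, 20 mm apart inside, 51 to 77 mm from the pivot, tops 28 mm high (the bar passes 2 mm above). The lever is in the slot when its y axis lines up with this y: joint value = this yaw less the stand's yaw (1.1 to 1.75).
- slot (a point): Middle of the slot between the two prongs, 64 mm from the pivot along the index block's y axis, 28 mm above the table.
- plate: Loose build plate: aluminium with a dark top sheet, 170 (x) x 196 (y) x 8 mm, about 0.5 to 0.7 kg, lying on the stand's rails. Origin: centre of its underside, 20 mm above the table at rest, axes as the stand's. Its front edge overhangs the rails by about 6 mm. Lifted at the front it tips about its rear edge.
- plate_front_left (a point): Point on the lower front edge of the plate, 90 mm left (+y) of its middle, 85 mm in front of its origin; 20 mm above the table at rest.
- plate_front_right (a point): Same as plate_front_left, 90 mm right (-y) of the middle.
- wedge: Loose grey plastic wedge, 140 (x) x 28 (y) mm, 0.14 kg. Origin: centre of underside; +x to the thin end. Grip block x -70..-30, 42 mm tall, gripped across the 28 mm. Ramp falls from 28 mm high at x = -30 to 6 mm at the blunt tip x = +70, so it meets the plate's resting edge (20 mm) at x = +6; each 4.5 mm more lifts it 1 mm. Lies left or right of the stand's front, the spacer bar on the other side.
- spacer_bar: Bystander: plain rectangular grey plastic bar, same colour as the wedge but level on top, 140 x 30 x 28 mm. Origin: centre of its underside.
- screwdriver: Bystander: screwdriver lying flat, 190 mm long, black handle. Origin: middle of its underside.
- brick_model: Bystander: small tower of toy bricks, 36 x 36 mm, 50 mm tall. Origin: centre of its underside.
- glue_stick: Bystander: upright glue stick, 28 mm diameter, 85 mm tall. Origin: centre of its underside.
- test_print: Bystander: grey printed corner piece, 40 x 40 mm, 24 mm tall. Origin: centre of its underside.
Mind the look-alikes: they are no part of the job. Leave any blue or brown look-alike of the wedge alone.

How it is judged:
By the outcome, as a careful person would: the job done as asked, in the order asked, and still so for the second after the job is handed in, while the arm keeps its last pose, push and grip.
It also fails if it takes over 67 s, if anything falls off the work surface, if the arm or the gripper's body presses on something with over 40 N, if the wrist force passes 120 N, or if a joint passes its speed limit or range.

## Working session

There is one attempt and no reset: what is moved stays moved. The work goes in short steps, Python scripts to look and compute and a tool call to move; the robot and the scene stay as the last step left them, time stands still between calls to the robot, and variables do not carry over. Pictures are saved under pics/ and viewed, at most 10 in all, crops included, and the job is handed in when it is done.

Besides the shell and the picture viewer there is one more tool, called after "Request:" as a command line: name --argument value ..., lists and objects as JSON in quotes. jog_arm: Moves the arm, as the interface text tells. Its arguments: {"type":"object","properties":{"increments":{"type":"array"},"squeeze":{"type":"number"}},"required":["increments"]}

```bash
mkdir -p pics
cat > h.py <<'E'
from station import *
import numpy as np, cv2
from scipy.spatial.transform import Rotation as Rn
def f(cp): return 192/np.tan(np.radians(cp['vertical_fov'])/2)
def ray(cp,u,v,z):
    R=np.array(cp['R']);t=np.array(cp['t']);d=R.T@np.array([(u-cp['cx'])/f(cp),(v-cp['cy'])/f(cp),1]);o=-R.T@t
    return o+d*(z-o[2])/d[2]
def proj(cp,X):
    c=np.array(cp['R'])@np.array(X)+np.array(cp['t']);return c[:2]/c[2]*f(cp)+[cp['cx'],cp['cy']]
def cloud(cp,d):
    v,u=np.mgrid[:384,:512];p=np.stack([(u-cp['cx'])/f(cp)*d,(v-cp['cy'])/f(cp)*d,d],-1)
    X=(p-np.array(cp['t']))@np.array(cp['R']);X[d==0]=np.nan;return X
E
python3 - <<'E'
from h import *
s=observe();print(s['tcp_pos'],s['tcp_rot'],s['opening'],s['time'])
for n in ['scene','side','wrist']:
    cp=camera_params(n);p,d=grab_frame(n);cv2.imwrite(f'pics/{n}0.png',p);np.savez(f'{n}0.npz',p=p,d=d,**{k:np.array(v) for k,v in cp.items()})
    print(n,cp, (d>0).mean())
a=cv2.imread('pics/scene0.png');b=cv2.imread('pics/side0.png')
E
```

```text
[ 0.25669449 -0.56912632  0.23047649] [ 9.77622342e-01  2.10365550e-01 -2.68762465e-04 -9.05016390e-04] 0.08541061161922052 0.0
scene {'vertical_fov': 45.22247781030811, 'cx': 258.1641337548589, 'cy': 197.95868482617982, 'R': array([[-0.27518208,  0.96134197, -0.00982053],
       [ 0.81034732,  0.22643947, -0.54042797],
       [-0.51731233, -0.15667413, -0.84133297]]), 't': array([ 0.17497646, -0.3540687 ,  1.68738777])} 0.9960174560546875
side {'vertical_fov': 49.86453461007704, 'cx': 251.7889345706149, 'cy': 192.30827431093405, 'R': array([[ 0.99034335, -0.13853131,  0.00539708],
       [-0.09774103, -0.72528828, -0.68147165],
       [ 0.0983196 ,  0.6743634 , -0.73182461]]), 't': array([-0.49672574,  0.05950748,  1.43192541])} 0.9958394368489584
wrist {'vertical_fov': 67.84705292570132, 'cx': 258.7545463077481, 'cy': 191.9716642977786, 'R': array([[ 0.41078973, -0.91172938, -0.00115923],
       [-0.8671198 , -0.39108261,  0.30847632],
       [-0.28170028, -0.12571371, -0.95123132]]), 't': array([-0.62552181, -0.03949456,  0.37956411])} 0.9961802164713541
```

View pics/scene0.png

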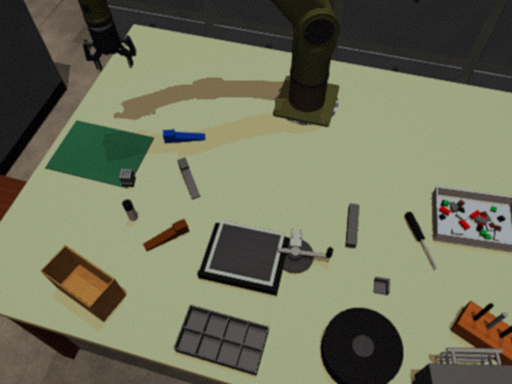

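View pics/side0.png

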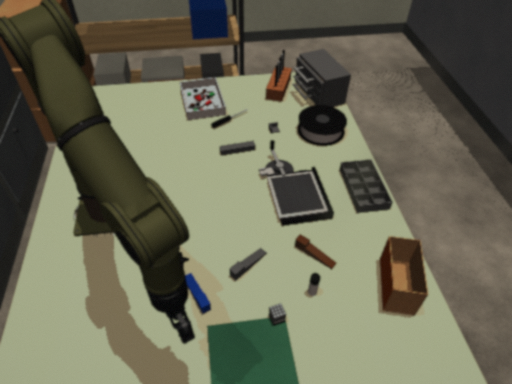

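The scene view shows the stand at (243,255), the lever pivot at (297,252), its handle at (328,253) and index prongs at (296,237). The side view shows the wedge at (248,263), which is (188,178) in scene, with its block on the lower left. The spacer bar is on the other side, at (352,225) in scene.

Run:
```python
from h import *
def load(n):
    z=np.load(n+'0.npz');return z['p'],z['d'],{k:z[k] for k in ['vertical_fov','cx','cy','R','t']}
for n in ['scene','side']:
    p,d,cp=load(n);X=cloud(cp,d)
    W={'scene':{'plate':(195,215,290,295),'wedge':(172,150,206,204),'handle':(318,243,336,262),'bar':(340,200,365,250),'prong':(286,227,306,247)},
       'side':{'plate':(262,165,335,225),'wedge':(224,243,272,283),'handle':(265,137,278,153),'bar':(214,138,260,158),'prong':(255,160,275,182)}}[n]
    for k,(a,b,c,e) in W.items():
        Q=X[b:e,a:c].reshape(-1,3);Q=Q[~np.isnan(Q[:,2])]
        lo={'handle':.045,'prong':.02}.get(k,.005)
        P=Q[Q[:,2]>lo]
        if len(P)<3: print(n,k,'none');continue
        r=cv2.minAreaRect((P[:,:2]*1000).astype(np.float32))
        print(n,k,len(P),P.mean(0).round(4),'zpct',np.percentile(P[:,2],[5,50,95]).round(4),[np.round(t,1) for t in r], 'table',np.median(Q[Q[:,2]<.005][:,2]) if (Q[:,2]<.005).any() else None)
        if k=='wedge':
            t=np.radians(0);c0=P[:,:2].mean(0);U=np.linalg.svd(P[:,:2]-c0)[2][0];s=(P[:,:2]-c0)@U
            print(' axis',U,[(round(a0,3),P[(s>a0)&(s<a0+.02),2].max().round(4)) for a0 in np.arange(-.07,.06,.02) if ((s>a0)&(s<a0+.02)).any()])
p,d,cp=load('scene');a=cv2.resize(p[205:300,160:370],None,fx=3.8,fy=3.8,interpolation=cv2.INTER_CUBIC)
p,d,cp=load('side');b=cv2.resize(p[130:230,205:345],None,fx=5,fy=5,interpolation=cv2.INTER_CUBIC)
cv2.imwrite('pics/c1.png',a);cv2.imwrite('pics/c2.png',b)
```

```text
scene plate 5134 [ 0.6686 -0.0279  0.0279] zpct [0.0142 0.0293 0.0356] [array([651.8, -47.8]), array([258.1, 284.1]), np.float64(14.8)] table 0.0011181305032406043
scene wedge 519 [ 0.4443 -0.2876  0.02  ] zpct [0.0053 0.0165 0.0449] [array([ 432.7, -297. ]), array([220.2, 112.1]), np.float64(19.5)] table 0.0011090060764693882
 axis [0.85313196 0.52169518] [(np.float64(-0.07), np.float64(0.0477)), (np.float64(-0.05), np.float64(0.0463)), (np.float64(-0.03), np.float64(0.0461)), (np.float64(-0.01), np.float64(0.0327)), (np.float64(0.01), np.float64(0.0292)), (np.float64(0.03), np.float64(0.0237)), (np.float64(0.05), np.float64(0.0178))]
scene handle 61 [0.6103 0.1999 0.0685] zpct [0.0483 0.0744 0.0798] [array([608.2, 199.8]), array([17.1, 17. ]), np.float64(4.6)] table 0.0011240355015663906
scene bar 559 [0.4829 0.2488 0.0246] zpct [0.0057 0.0282 0.0332] [array([467.9, 248.5]), array([174.9,  72.6]), np.float64(10.4)] table 0.001202775107528089
scene prong 149 [0.5726 0.0946 0.0242] zpct [0.0202 0.0228 0.0321] [array([576.3,  95.8]), array([65.5, 53.1]), np.float64(14.1)] table 0.0013
[... 432 characters left out ...]
.05), np.float64(0.0196)), (np.float64(-0.03), np.float64(0.0245)), (np.float64(-0.01), np.float64(0.029)), (np.float64(0.01), np.float64(0.0442)), (np.float64(0.03), np.float64(0.045)), (np.float64(0.05), np.float64(0.044))]
side handle 34 [0.6046 0.1935 0.0657] zpct [0.0481 0.0687 0.077 ] [array([604.9, 199.5]), array([14.8, 25.8]), np.float64(4.6)] table -0.0007598559588663546
side bar 322 [0.4754 0.2417 0.0215] zpct [0.0073 0.0245 0.0298] [array([485.6, 264.8]), array([ 95.5, 158. ]), np.float64(86.4)] table -0.0010374439719652918
side prong 101 [0.5724 0.0742 0.0251] zpct [0.0202 0.0249 0.0307] [array([567.2,  90.2]), array([111.6,  59.6]), np.float64(80.0)] table -0.0009540196355483073
```

View pics/c1.png

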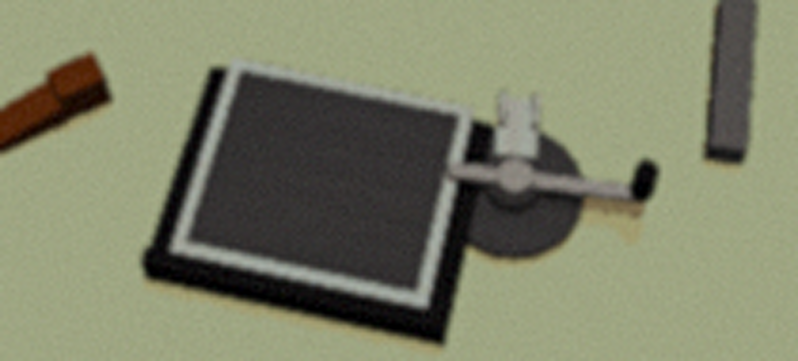

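The crop shows plate corners at (235,62), (470,103), (428,305) and (172,250). The pivot is at (517,175), the handle top at (647,168), and the prong tips near (503,93) and (537,93).

Run:
```python
from h import *
z=np.load('scene0.npz');cp={k:z[k] for k in ['vertical_fov','cx','cy','R','t']}
g=lambda u,v,h: ray(cp,u/3.8+160-.4,v/3.8+205-.4,h)[:2]
C=np.array([g(235,62,.028),g(470,103,.028),g(428,305,.028),g(172,250,.028)]);print(C.round(4))
c=C.mean(0);print('centre',c)
for a,b in [(0,1),(1,2),(3,2),(0,3)]:
    v=C[b]-C[a];print(np.linalg.norm(v),np.degrees(np.arctan2(v[1],v[0])))
pv=g(517,175,.04);h=g(647,168,.076);sl=(g(505,95,.028)+g(536,97,.028))/2
print('pivot',pv,'handle',h,np.linalg.norm(h-pv),'slot end',sl,np.linalg.norm(sl-pv))
for q in (h,sl): v=q-pv;print(np.degrees(np.arctan2(v[1],v[0]))-90)
for n in ['scene','side']:
    z=np.load(n+'0.npz');cp={k:z[k] for k in ['vertical_fov','cx','cy','R','t']};X=cloud(cp,z['d'])
    a,b,c0,e={'scene':(172,150,206,204),'side':(224,243,272,283)}[n]
    Q=X[b:e,a:c0].reshape(-1,3);P=Q[(Q[:,2]>.004)];P=P[(P[:,0]>.37)&(P[:,1]<-.22)&(P[:,0]<.53)]
    T=P[P[:,2]>.036];r=cv2.minAreaRect((P[:,:2]*1e3).astype(np.float32));print(n,'block top',T.mean(0),r,cv2.minAreaRect((T[:,:2]*1e3).astype(np.float32)))
```

```text
[[ 0.5774 -0.1313]
 [ 0.563   0.0567]
 [ 0.7328  0.0685]
 [ 0.7426 -0.1254]]
centre [ 0.65395607 -0.03287138]
0.1885283229991338 94.40722969478128
0.1702986859563208 3.963742487394836
0.19416748745323026 92.87601678119542
0.16524874953857746 2.0183058448901194
pivot [0.61939929 0.10706465] handle [0.60604566 0.19912313] 0.0930219504544853 slot end [0.54631137 0.09309295] 0.07441137107352298
8.253526532099812
-259.17773780943173
scene block top [ 0.41307257 -0.31497449  0.04285727] ((442.66943359375, -290.1201171875), (193.8906707763672, 108.58425903320312), 21.703433990478516) ((413.8094177246094, -314.6282653808594), (49.16212844848633, 27.443572998046875), 39.8519401550293)
side block top [ 0.41008298 -0.31977041  0.04079712] ((442.36529541015625, -288.95721435546875), (122.71157836914062, 128.9732666015625), 81.73841094970703) ((410.0076599121094, -318.914794921875), (40.2255973815918, 29.638811111450195), 37.51020431518555)
```

Request:
jog_arm --increments '[{"rot": [0,0,0],"offset": [0.0304,-0.0268,0],"grip": 0.085},{"rot": [0,0,0],"offset": [0.0304,-0.0268,0],"grip": 0.085},{"rot": [0,0,0],"offset": [0.0304,-0.0268,0],"grip": 0.085},{"rot": [0,0,0],"offset": [0.0304,-0.0268,0],"grip": 0.085},{"rot": [0,0,0],"offset": [0.0304,-0.0268,0],"grip": 0.085}]'

```text
time: 0.57
tcp_pos: [0.3407, -0.3832, 0.2312]
tcp_rot: [0.978, 0.21, -0.0, -0.0]
ft_force: [1.9, -0.4, -0.1]
opening: 0.0851
grasp_force: 0.0
```

Request:
jog_arm --increments '[{"rot": [0,0,0],"offset": [0.0304,-0.0268,0],"grip": 0.085},{"rot": [0,0,0],"offset": [0.0304,-0.0268,0],"grip": 0.085},{"rot": [0,0,0],"offset": [0.0304,-0.0268,0],"grip": 0.085},{"rot": [0,0,0],"offset": [0.0304,-0.0268,0],"grip": 0.085},{"rot": [0,0,0],"offset": [0.0304,-0.0268,0],"grip": 0.085}]'

```text
time: 0.98
tcp_pos: [0.4243, -0.1986, 0.2313]
tcp_rot: [0.978, 0.21, -0.0, 0.0]
ft_force: [1.2, -0.6, 0.4]
opening: 0.0849
grasp_force: 0.0
```

Run:
```python
from h import *
s=observe();print(s['time'],s['tcp_pos'],s['qpos'].round(2) if hasattr(s['qpos'],'round') else s['qpos'],s['ft_force'])
cp=camera_params('wrist');p,d=grab_frame('wrist');cv2.imwrite('pics/w1.png',p);np.savez('w10.npz',p=p,d=d,**{k:np.array(v) for k,v in cp.items()})
```

```text
0.9833 [ 0.42427322 -0.19857084  0.2312907 ] [ 0.45  0.49 -0.16  2.02  0.13  0.64 -0.94] [ 1.166978   -0.56012659  0.39174643]
```

View pics/w1.png

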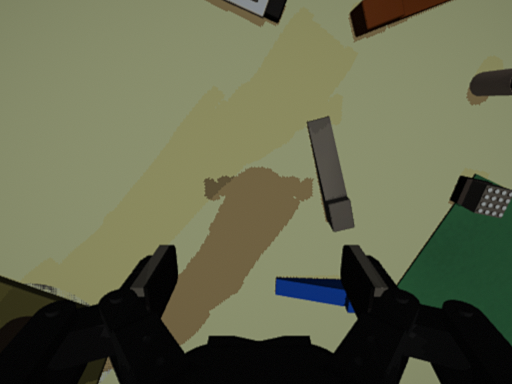

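The wrist view shows the wedge from its tip, corners (308,122) and (329,117), to the grip block at about (341,212). The fingers do not obscure it.

Request:
jog_arm --increments '[{"rot": [0,0,0],"offset": [0.0304,-0.0268,0],"grip": 0.085},{"rot": [0,0,0],"offset": [0.0304,-0.0268,0],"grip": 0.085},{"rot": [0,0,0],"offset": [0.0304,-0.0268,0],"grip": 0.085},{"rot": [0,0,0],"offset": [0.0304,-0.0268,0],"grip": 0.085},{"rot": [0,0,0],"offset": [0.0304,-0.0268,0],"grip": 0.085}]'

```text
time: 1.45
tcp_pos: [0.5078, -0.0141, 0.2312]
tcp_rot: [0.978, 0.21, -0.0, 0.0]
ft_force: [0.6, 0.2, 0.3]
opening: 0.085
grasp_force: 0.0
```

Request:
jog_arm --increments '[{"rot": [0,0,0],"offset": [0.0304,-0.0268,0],"grip": 0.085},{"rot": [0,0,0],"offset": [0.0304,-0.0268,0],"grip": 0.085},{"rot": [0,0,0],"offset": [0.0304,-0.0268,0],"grip": 0.085},{"rot": [0,0,0],"offset": [0.0304,-0.0268,0],"grip": 0.085},{"rot": [0,0,0],"offset": [0.0,0,0],"grip": 0.085}]'

```text
time: 1.87
tcp_pos: [0.5763, 0.1435, 0.2312]
tcp_rot: [0.976, 0.216, 0.003, -0.004]
ft_force: [0.1, 2.0, 0.6]
opening: 0.0847
grasp_force: 0.0
```

Request:
jog_arm --increments '[{"rot": [0,0,-5],"offset": [0,0,0],"grip": 0.085},{"rot": [0,0,-5],"offset": [0,0,0],"grip": 0.085},{"rot": [0,0,-5],"offset": [0,0,0],"grip": 0.085},{"rot": [0,0,-5],"offset": [0,0,0],"grip": 0.085},{"rot": [0,0,-5],"offset": [0,0,0],"grip": 0.085}]'

```text
time: 2.28
tcp_pos: [0.5739, 0.1313, 0.231]
tcp_rot: [0.908, 0.419, -0.0, 0.0]
ft_force: [0.6, 0.5, 1.0]
opening: 0.085
grasp_force: 0.0
```

Request:
jog_arm --increments '[{"rot": [0,0,-5],"offset": [0,0,0],"grip": 0.085},{"rot": [0,0,-5],"offset": [0,0,0],"grip": 0.085},{"rot": [0,0,-5],"offset": [0,0,0],"grip": 0.085},{"rot": [0,0,-5],"offset": [0,0,0],"grip": 0.085},{"rot": [0,0,-5],"offset": [0,0,0],"grip": 0.085}]'

```text
time: 2.7
tcp_pos: [0.5739, 0.1312, 0.231]
tcp_rot: [0.796, 0.605, -0.0, 0.0]
ft_force: [0.1, -0.3, -0.3]
opening: 0.0846
grasp_force: 0.0
```

Request:
jog_arm --increments '[{"rot": [0,0,-5],"offset": [0,0,0],"grip": 0.085},{"rot": [0,0,-5],"offset": [0,0,0],"grip": 0.085},{"rot": [0,0,-5],"offset": [0,0,0],"grip": 0.085},{"rot": [0,0,-5],"offset": [0,0,0],"grip": 0.085},{"rot": [0,0,-4],"offset": [0,0,0],"grip": 0.085}]'

```text
time: 3.12
tcp_pos: [0.574, 0.1312, 0.231]
tcp_rot: [0.653, 0.758, -0.0, -0.0]
ft_force: [0.1, -0.4, -0.7]
opening: 0.085
grasp_force: 0.0
```

Run:
```python
from h import *
s=observe();print(s['time'],s['tcp_pos'],s['tcp_rot'],np.round(s['qpos'],2))
cp=camera_params('wrist');p,d=grab_frame('wrist');cv2.imwrite('pics/w2.png',p);np.savez('w20.npz',p=p,d=d,**{k:np.array(v) for k,v in cp.items()})
cv2.imwrite('pics/w2b.png',cv2.resize(p,(800,600),interpolation=cv2.INTER_CUBIC))
z=np.load('w10.npz');c1={k:z[k] for k in ['vertical_fov','cx','cy','R','t']};X=cloud(c1,z['d'])
P=X[100:240,295:362].reshape(-1,3);P=P[P[:,2]>.003];T=P[P[:,2]>.038]
print(len(P),cv2.minAreaRect((P[:,:2]*1e3).astype(np.float32)),len(T),T.mean(0),cv2.minAreaRect((T[:,:2]*1e3).astype(np.float32)))
g=lambda u,v,h: ray(c1,u,v,h)[:2].round(4)
print('tip',g(308,122,.006),g(329,117,.006),'blk',g(327,202,.042),g(349,196,.042),g(353,226,.042),g(332,231,.042))
```

```text
3.1167 [0.57395174 0.13119499 0.23099105] [ 6.52691590e-01  7.57623621e-01 -3.57265193e-04 -1.01518161e-04] [-0.02  0.67 -0.49  1.67  0.38  0.9  -0.51]
2761 ((452.3543701171875, -287.3792419433594), (139.8689727783203, 28.436790466308594), 38.5687370300293) 658 [ 0.41394165 -0.317656    0.04112684] ((413.4477233886719, -318.4695739746094), (40.227691650390625, 27.852807998657227), 38.47768020629883)
tip [ 0.4979 -0.2347] [ 0.5141 -0.2558] blk [ 0.4219 -0.2936] [ 0.4399 -0.3145] [ 0.4069 -0.3392] [ 0.3898 -0.3182]
```

View pics/w2b.png

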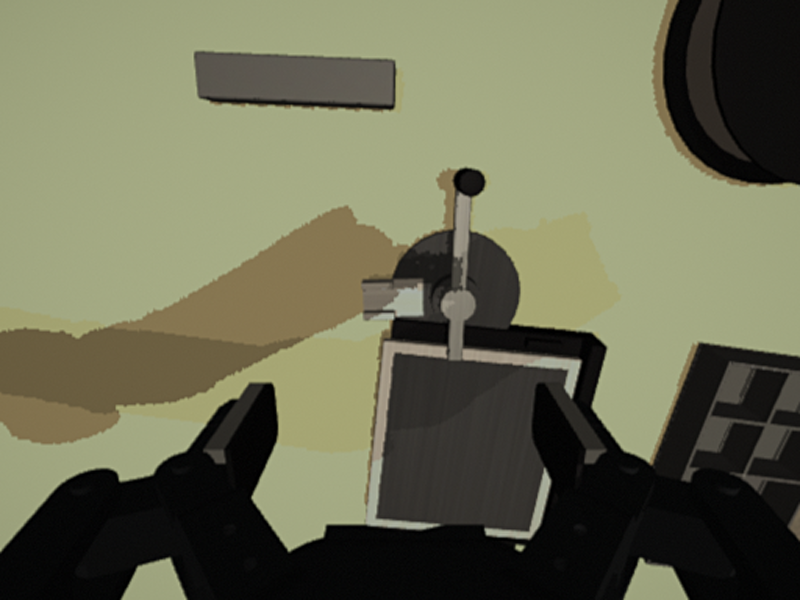

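The wrist view (800x600) shows the handle top at (469,181), the pivot cap at (458,305), the prongs at x 363–400, y 280–320, and the plate's front edge on the left from (385,340) to (368,523).

Run:
```python
from h import *
z=np.load('w20.npz');cp={k:z[k] for k in ['vertical_fov','cx','cy','R','t']};X=cloud(cp,z['d']);p=z['p'].astype(int)
g=lambda u,v,h: ray(cp,u*.64-.2,v*.64-.2,h)[:2]
tab=X[60:100,280:330,2];print('table z',np.nanmedian(tab))
pv=g(458,305,.04);
H=X[100:135,285:315].reshape(-1,3);H=H[H[:,2]>.068];hc=np.array(cv2.minAreaRect((H[:,:2]*1e3).astype(np.float32))[0]);print('handle',len(H),hc,H[:,2].max(),'pivot ray',pv)
B=X.reshape(-1,3);pvx=pv
bar=B[(B[:,2]>.033)&(B[:,2]<.043)&(np.linalg.norm(B[:,:2]-pvx,axis=1)<.09)&(B[:,1]>pvx[1]+.02)]
v=np.linalg.svd(bar[:,:2]-bar[:,:2].mean(0))[2][0];v*=np.sign(v[1]);print('bar',len(bar),bar.mean(0),'lever dir',np.degrees(np.arctan2(v[1],v[0])),'cap z',X[193:197,290:296,2].mean())
K=X[165:215,225:275].reshape(-1,3);k=(K[:,2]>.020)&(K[:,2]<.033);K=K[k]
d=K[:,:2]-pvx;r=np.hypot(*d.T);a=np.degrees(np.arctan2(d[:,1],d[:,0]))%360
for lo in range(40,82,5):
    m=(r>lo/1e3)&(r<(lo+5)/1e3)
    if m.sum()>3:
        s=np.sort((r*np.sin(np.radians(a-180)))[m]*1e3);g2=np.diff(s);i=g2.argmax();print(lo,m.sum(),'lat',s[0].round(1),s[-1].round(1),'gap',s[i].round(1),s[i+1].round(1),'z',np.median(K[m,2]).round(4))
# plate front edge: for rows, edge where z rises
Z=X[...,2];E=[]
for row in range(222,320,4):
    c=np.where((Z[row,225:275]>.023)&(Z[row,225:275]<.036))[0]
    if len(c): E.append(X[row,225+c[0]])
E=np.array(E);pf=np.polyfit(E[:,1],E[:,0],1);print('front edge',len(E),E[[0,-1]].round(4),'yaw',-np.degrees(np.arctan(pf[0])), np.std(E[:,0]-np.polyval(pf,E[:,1])))
PL=B[(B[:,2]>.024)&(B[:,2]<.033)&(B[:,0]>.54)&(B[:,0]<.78)&(B[:,1]>-.16)&(B[:,1]<.075)]
print('plate',cv2.minAreaRect((PL[:,:2]*1e3).astype(np.float32)),np.median(PL[:,2]))
i=np.abs(p[165:215,225:275].sum(2));
cv2.imwrite('pics/w2c.png',cv2.resize(z['p'][165:245,220:320],(800,640),interpolation=cv2.INTER_CUBIC)[:600])
```

```text
table z -0.0008467326307246252
handle 247 [607.80310059 198.34391785] 0.07717404142181965 pivot ray [0.62095575 0.1035845 ]
bar 568 [0.61306447 0.1570926  0.03695976] lever dir 98.4075066299292 cap z 0.04021667316023461
40 8 lat 27.0 35.4 gap 27.1 29.8 z 0.0202
45 8 lat -1.2 36.5 gap 1.2 28.7 z 0.0203
50 23 lat -7.3 35.2 gap -2.0 18.2 z 0.0261
55 55 lat -7.8 40.4 gap 4.4 18.2 z 0.0268
60 50 lat -6.7 40.6 gap -0.7 19.3 z 0.0266
65 46 lat -6.0 25.1 gap -0.4 20.1 z 0.0269
70 47 lat -5.0 25.7 gap 0.8 20.8 z 0.0266
75 29 lat -4.3 26.8 gap 1.2 22.0 z 0.0269
front edge 25 [[ 0.5676  0.0534  0.0274]
 [ 0.5735 -0.1036  0.0265]] yaw 2.371868989998874 0.0003955520078340335
plate ((661.8057861328125, -34.649513244628906), (185.99624633789062, 216.99411010742188), 1.3082196712493896) 0.027806817701150427
```

View pics/w2c.png

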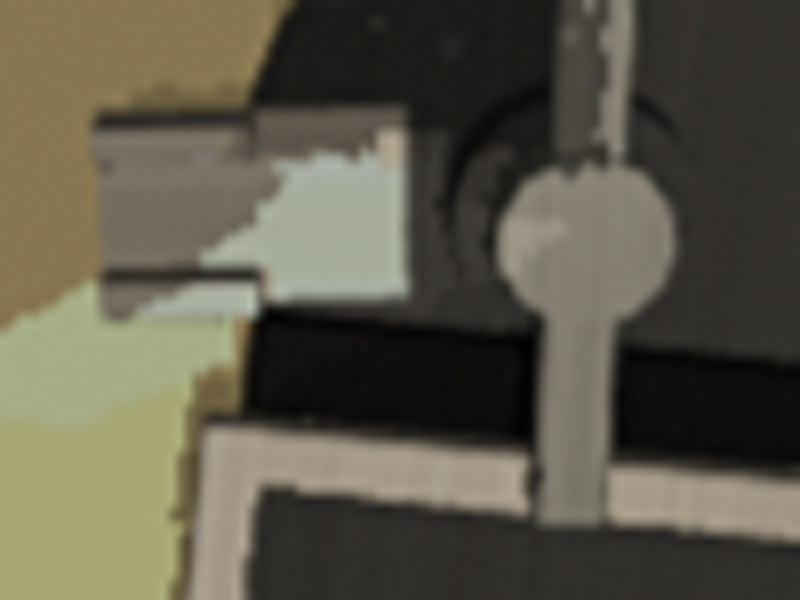

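Request:
jog_arm --increments '[{"rot": [0,0,0],"offset": [0.0307,0.0217,0.01],"grip": 0.085},{"rot": [0,0,0],"offset": [0.0307,0.0217,0.01],"grip": 0.085},{"rot": [0,0,0],"offset": [0,0,0.03],"grip": 0.085},{"rot": [0,0,0],"offset": [0,0,0.03],"grip": 0.085},{"rot": [0,0,0],"offset": [0,0,0.03],"grip": 0.085}]'

```text
time: 3.58
tcp_pos: [0.6084, 0.1994, 0.12]
tcp_rot: [0.654, 0.756, 0.0, 0.0]
ft_force: [-0.1, -1.0, -0.5]
opening: 0.085
grasp_force: 0.0
```

Request:
jog_arm --increments '[{"rot": [0,0,0],"offset": [0,0,0.03],"grip": 0.085},{"rot": [0,0,0],"offset": [0,0,0.025],"grip": 0.085},{"rot": [0,0,0],"offset": [0,0,0.021],"grip": 0.085},{"rot": [0,0,0],"offset": [0,0,0],"grip": 0.06},{"rot": [0,0,0],"offset": [0,0,0],"grip": 0.04}]'

```text
time: 4.0
tcp_pos: [0.6075, 0.1983, 0.0444]
tcp_rot: [0.655, 0.756, -0.001, -0.0]
ft_force: [0.5, 0.0, 0.8]
opening: 0.0634
grasp_force: 0.0
```

Request:
jog_arm --increments '[{"rot": [0,0,0],"offset": [0,0,0],"grip": 0.03},{"rot": [0,0,0],"offset": [0,0,0],"grip": 0.02},{"rot": [0,0,0],"offset": [0,0,0],"grip": 0.01},{"rot": [0,0,0],"offset": [0,0,0],"grip": 0.01},{"rot": [0,0,0],"offset": [0,0,0],"grip": 0.01}]' --squeeze 30

```text
time: 4.42
tcp_pos: [0.6091, 0.1993, 0.0468]
tcp_rot: [0.654, 0.756, 0.001, 0.001]
ft_force: [-1.0, -0.7, 7.0]
opening: 0.0168
grasp_force: 29.2
```

Request:
jog_arm --increments '[{"rot": [0,0,0],"offset": [0,0,-0.003],"grip": 0.01},{"rot": [0,0,-5],"offset": [-0.0004,-0.0083,0],"grip": 0.01},{"rot": [0,0,-5],"offset": [-0.0004,-0.0083,0],"grip": 0.01},{"rot": [0,0,-5],"offset": [-0.0004,-0.0083,0],"grip": 0.01},{"rot": [0,0,0],"offset": [0,0,0],"grip": 0.01}]'

```text
time: 4.83
tcp_pos: [0.5827, 0.1921, 0.0472]
tcp_rot: [0.548, 0.836, -0.001, -0.001]
ft_force: [0.7, 2.7, -13.8]
opening: 0.0166
grasp_force: 31.5
```

Request:
jog_arm --increments '[{"rot": [0,0,-5],"offset": [-0.0004,-0.0083,0.002],"grip": 0.01},{"rot": [0,0,-5],"offset": [-0.0004,-0.0083,0],"grip": 0.01},{"rot": [0,0,-5],"offset": [-0.0004,-0.0083,0],"grip": 0.01},{"rot": [0,0,-5],"offset": [-0.0004,-0.0083,0],"grip": 0.01},{"rot": [0,0,-5],"offset": [-0.0004,-0.0083,0],"grip": 0.01}]'

```text
time: 5.25
tcp_pos: [0.551, 0.1698, 0.047]
tcp_rot: [0.355, 0.935, 0.002, -0.0]
ft_force: [-0.6, 4.0, -2.1]
opening: 0.017
grasp_force: 32.5
```

Request:
jog_arm --increments '[{"rot": [0,0,-5],"offset": [-0.0004,-0.0083,0],"grip": 0.01},{"rot": [0,0,-5],"offset": [-0.0004,-0.0083,0],"grip": 0.01},{"rot": [0,0,-5],"offset": [-0.0004,-0.0083,0],"grip": 0.01},{"rot": [0,0,-5],"offset": [-0.0004,-0.0083,0],"grip": 0.01},{"rot": [0,0,0],"offset": [0,0,0],"grip": 0.01}]'

```text
time: 5.67
tcp_pos: [0.5323, 0.1403, 0.047]
tcp_rot: [0.187, 0.982, 0.001, -0.001]
ft_force: [-3.6, 4.1, 0.7]
opening: 0.017
grasp_force: 32.7
```

Request:
jog_arm --increments '[{"rot": [0,0,-5],"offset": [-0.0004,-0.0083,0],"grip": 0.01},{"rot": [0,0,-5],"offset": [-0.0004,-0.0083,0],"grip": 0.01},{"rot": [0,0,-5],"offset": [-0.0004,-0.0083,0],"grip": 0.01},{"rot": [0,0,-5],"offset": [-0.0004,-0.0083,0],"grip": 0.01},{"rot": [0,0,-5],"offset": [-0.0004,-0.0083,0],"grip": 0.01}]'

```text
time: 6.08
tcp_pos: [0.5257, 0.1006, 0.0469]
tcp_rot: [-0.031, 1.0, 0.001, -0.001]
ft_force: [-4.4, 3.3, 2.2]
opening: 0.0169
grasp_force: 32.9
```

Request:
jog_arm --increments '[{"rot": [0,0,-5],"offset": [-0.0004,-0.0088,0],"grip": 0.01},{"rot": [0,0,0],"offset": [0,0,0],"grip": 0.01},{"rot": [0,0,0],"offset": [0,0,0],"grip": 0.01},{"rot": [0,0,0],"offset": [0,0,0],"grip": 0.01},{"rot": [0,0,0],"offset": [0,0,0],"grip": 0.01}]'

```text
time: 6.5
tcp_pos: [0.5265, 0.0899, 0.0468]
tcp_rot: [-0.071, 0.997, -0.001, -0.001]
ft_force: [-5.4, -0.8, 4.9]
opening: 0.0167
grasp_force: 33.2
```

Run:
```python
from h import *
s=observe();print(s['time'],s['tcp_pos'],s['tcp_rot'],np.round(s['qpos'],2))
cp=camera_params('wrist');p,d=grab_frame('wrist');X=cloud(cp,d).reshape(-1,3)
pv=np.array([.6209,.1038])
bar=X[(X[:,2]>.032)&(X[:,2]<.042)];q=bar[:,:2]-pv;r=np.hypot(*q.T);a=np.degrees(np.arctan2(q[:,1],q[:,0]))%360
m=(r>.02)&(r<.085)&(abs(a-188)<20);print('bar',m.sum(),np.median(a[m]))
v=np.linalg.svd(q[m]-q[m].mean(0))[2][0];print(np.degrees(np.arctan2(v[1],v[0]))%180, q[m].mean(0)+pv)
cv2.imwrite('pics/w3.png',p)
```

```text
6.5 [0.5265021  0.08988116 0.04681778] [-7.12061283e-02  9.97460409e-01 -6.56624997e-04 -1.41029837e-03] [ 0.13  0.95 -0.67  1.95  1.03  0.63  0.48]
bar 876 189.2709138779209
8.540106030350453 [0.58078854 0.09724473]
```

View pics/w3.png

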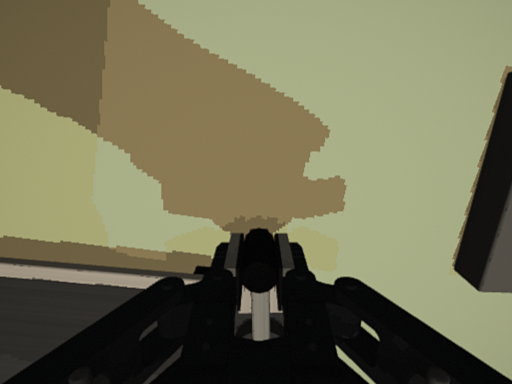

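The bar now lies at about 188.5°, matching the slot direction. I'll release and rise to check.

Request:
jog_arm --increments '[{"rot": [0,0,0],"offset": [0,0,0],"grip": 0.03},{"rot": [0,0,0],"offset": [0,0,0],"grip": 0.05},{"rot": [0,0,0],"offset": [0,0,0],"grip": 0.07},{"rot": [0,0,0],"offset": [0,0,-0.01],"grip": 0.085},{"rot": [0,0,0],"offset": [0,0,-0.02],"grip": 0.085}]'

```text
time: 6.97
tcp_pos: [0.5273, 0.0894, 0.0755]
tcp_rot: [-0.072, 0.997, -0.001, -0.002]
ft_force: [0.4, -0.0, 1.0]
opening: 0.0763
grasp_force: 0.0
```

Request:
jog_arm --increments '[{"rot": [0,0,0],"offset": [0,0,-0.03],"grip": 0.085},{"rot": [0,0,0],"offset": [0,0,-0.03],"grip": 0.085},{"rot": [0,0,0],"offset": [0,0,-0.03],"grip": 0.085},{"rot": [0,0,0],"offset": [0,0,-0.03],"grip": 0.085},{"rot": [0,0,0],"offset": [0,0,-0.03],"grip": 0.085}]'

```text
time: 7.38
tcp_pos: [0.528, 0.0901, 0.2286]
tcp_rot: [-0.072, 0.997, 0.0, 0.0]
ft_force: [1.5, -1.2, 0.2]
opening: 0.0853
grasp_force: 0.0
```

Request:
jog_arm --increments '[{"rot": [0,0,0],"offset": [0.03,0,0],"grip": 0.085},{"rot": [0,0,0],"offset": [0.03,0,0],"grip": 0.085},{"rot": [0,0,0],"offset": [0.03,0,0],"grip": 0.085},{"rot": [0,0,0],"offset": [0,0,0],"grip": 0.085},{"rot": [0,0,0],"offset": [0,0,0],"grip": 0.085}]'

```text
time: 7.8
tcp_pos: [0.438, 0.0765, 0.2271]
tcp_rot: [-0.073, 0.997, -0.001, 0.0]
ft_force: [0.2, -0.6, 0.8]
opening: 0.0849
grasp_force: 0.0
```

Run:
```python
from h import *
s=observe();print(s['time'],s['tcp_pos'],s['tcp_rot'],np.round(s['qpos'],2))
cp=camera_params('wrist');p,d=grab_frame('wrist');X=cloud(cp,d);np.savez('w40.npz',p=p,d=d,**{k:np.array(v) for k,v in cp.items()})
B=X.reshape(-1,3);pv=np.array([.6209,.1038]);q=B[:,:2]-pv;r=np.hypot(*q.T)*1e3;a=np.degrees(np.arctan2(q[:,1],q[:,0]))%360
m=(B[:,2]>.033)&(B[:,2]<.042)&(r<88)&(r>18)&(abs(a-188)<20)
if m.sum()>9: v=np.linalg.svd(q[m]-q[m].mean(0))[2][0];print('bar',m.sum(),np.degrees(np.arctan2(v[1],v[0]))%180,q[m].mean(0)+pv,np.median(a[m]))
H=B[(B[:,2]>.068)&(B[:,2]<.08)&(r<120)&(abs(a-188)<20)];print('handle',len(H),H.mean(0) if len(H) else '')
k=(B[:,2]>.021)&(B[:,2]<.031)&(abs(a-188)<30)
for lo in range(51,77,5):
    mm=k&(r>lo)&(r<lo+5);s_=np.sort(r[mm]*np.sin(np.radians(a[mm]-180)))
    b=(B[:,2]>.033)&(B[:,2]<.042)&(r>lo)&(r<lo+5)&(abs(a-188)<30);t=r[b]*np.sin(np.radians(a[b]-180))
    if mm.sum()>3: print(lo,s_[0].round(1),s_[-1].round(1),'bar',t.min().round(1) if b.any() else '',t.max().round(1) if b.any() else '')
cv2.imwrite('pics/w4.png',p)
u,v=proj(cp,[.57,.095,.03]);print(u,v);u=int(np.clip(u,80,430));v=int(np.clip(v,60,323))
cv2.imwrite('pics/w4.png',cv2.resize(p[v-60:v+60,u-80:u+80],(800,600),interpolation=cv2.INTER_CUBIC))
```

```text
7.8 [0.43801522 0.07649728 0.22710441] [-7.26479263e-02  9.97357233e-01 -9.07026084e-04  7.86166759e-05] [ 0.31  0.6  -0.93  2.07  0.68  0.81  0.68]
bar 273 9.663190904123335 [0.57982205 0.09690831] 189.43624150183012
handle 192 [0.52485329 0.08783508 0.07420098]
51 -5.1 24.5 bar 2.9 13.8
56 -4.7 25.3 bar 3.6 15.9
61 -3.8 25.9 bar 5.8 16.7
66 -3.2 26.5 bar  
71 -2.4 27.1 bar  
76 -1.6 29.1 bar  
259.53460470166914 263.35083453186996
```

View pics/w4.png

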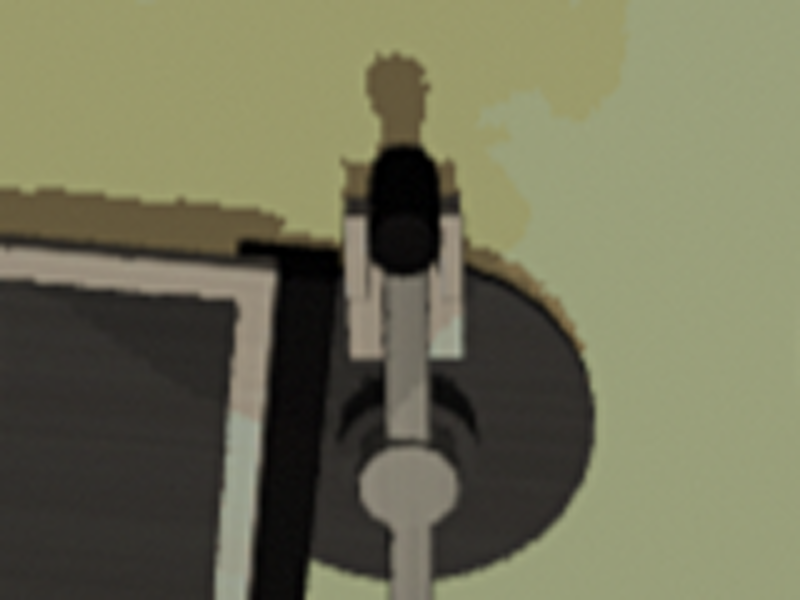

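The view shows the bar centred between the prongs, with the bar and block both mid at x≈407. Next is the wedge.

Request:
jog_arm --increments '[{"rot": [0,0,0],"offset": [0.0081,-0.0387,0],"grip": 0.085},{"rot": [0,0,0],"offset": [0.0081,-0.0387,0],"grip": 0.085},{"rot": [0,0,0],"offset": [0.0081,-0.0387,0],"grip": 0.085},{"rot": [0,0,0],"offset": [0.0081,-0.0387,0],"grip": 0.085},{"rot": [0,0,0],"offset": [0.0081,-0.0387,0],"grip": 0.085}]'

```text
time: 8.27
tcp_pos: [0.4283, -0.1221, 0.2267]
tcp_rot: [-0.072, 0.997, 0.0, 0.001]
ft_force: [1.2, -0.1, 0.0]
opening: 0.085
grasp_force: 0.0
```

Request:
jog_arm --increments '[{"rot": [0,0,6],"offset": [0,0,0],"grip": 0.085},{"rot": [0,0,6],"offset": [0,0,0],"grip": 0.085},{"rot": [0,0,6],"offset": [0,0,0],"grip": 0.085},{"rot": [0,0,6],"offset": [0,0,0],"grip": 0.085},{"rot": [0,0,6],"offset": [0,0,0],"grip": 0.085}]'

```text
time: 8.68
tcp_pos: [0.4287, -0.1205, 0.2266]
tcp_rot: [0.192, 0.981, 0.001, 0.001]
ft_force: [0.8, 0.0, 0.6]
opening: 0.0849
grasp_force: 0.0
```

Request:
jog_arm --increments '[{"rot": [0,0,6],"offset": [0,0,0],"grip": 0.085},{"rot": [0,0,6],"offset": [0,0,0],"grip": 0.085},{"rot": [0,0,6],"offset": [0,0,0],"grip": 0.085},{"rot": [0,0,6],"offset": [0,0,0],"grip": 0.085},{"rot": [0,0,6],"offset": [0,0,0],"grip": 0.085}]'

```text
time: 9.1
tcp_pos: [0.4288, -0.1203, 0.2266]
tcp_rot: [0.439, 0.899, 0.001, 0.001]
ft_force: [0.1, -0.0, -0.5]
opening: 0.0848
grasp_force: 0.0
```

Request:
jog_arm --increments '[{"rot": [0,0,6],"offset": [0,0,0],"grip": 0.085},{"rot": [0,0,6],"offset": [0,0,0],"grip": 0.085},{"rot": [0,0,6],"offset": [0,0,0],"grip": 0.085},{"rot": [0,0,6],"offset": [0,0,0],"grip": 0.085},{"rot": [0,0,6],"offset": [0,0,0],"grip": 0.085}]'

```text
time: 9.52
tcp_pos: [0.4288, -0.1202, 0.2266]
tcp_rot: [0.656, 0.755, 0.001, 0.001]
ft_force: [0.4, 0.5, 0.3]
opening: 0.0851
grasp_force: 0.0
```

Request:
jog_arm --increments '[{"rot": [0,0,6],"offset": [0,0,0],"grip": 0.085},{"rot": [0,0,6],"offset": [0,0,0],"grip": 0.085},{"rot": [0,0,6],"offset": [0,0,0],"grip": 0.085},{"rot": [0,0,6],"offset": [0,0,0],"grip": 0.085},{"rot": [0,0,6],"offset": [0,0,0],"grip": 0.085}]'

```text
time: 9.93
tcp_pos: [0.4289, -0.1202, 0.2266]
tcp_rot: [0.829, 0.559, 0.001, 0.001]
ft_force: [0.1, 0.4, -0.0]
opening: 0.085
grasp_force: 0.0
```

Request:
jog_arm --increments '[{"rot": [0,0,6],"offset": [0,0,0],"grip": 0.085},{"rot": [0,0,6],"offset": [0,0,0],"grip": 0.085},{"rot": [0,0,6],"offset": [0,0,0],"grip": 0.085},{"rot": [0,0,6],"offset": [0,0,0],"grip": 0.085},{"rot": [0,0,6],"offset": [0,0,0],"grip": 0.085}]'

```text
time: 10.35
tcp_pos: [0.4289, -0.1201, 0.2266]
tcp_rot: [0.945, 0.326, 0.001, 0.0]
ft_force: [-0.5, 0.3, 0.2]
opening: 0.0849
grasp_force: 0.0
```

Run:
```python
from h import *
s=observe();p=s['tcp_pos'];R=Rn.from_quat(s['tcp_rot']).as_matrix();print(s['time'],p,np.degrees(np.arctan2(R[1,0],R[0,0])),np.round(s['qpos'],2))
cp=camera_params('wrist');im,d=grab_frame('wrist');X=cloud(cp,d).reshape(-1,3)
P=X[(X[:,2]>.003)&(X[:,2]<.05)&(abs(X[:,0]-.452)<.1)&(abs(X[:,1]+.287)<.09)];T=P[P[:,2]>.038]
for Q in (P,T): print(len(Q),cv2.minAreaRect((Q[:,:2]*1e3).astype(np.float32)) if len(Q)>3 else '')
print(R.T@(np.array([.4134,-.3185,.014])-p))
```

```text
10.35 [ 0.42890829 -0.12011684  0.22658383] 38.01371961172964 [ 0.3   0.47 -0.19  2.09  0.16  0.59 -0.91]
1880 ((464.78076171875, -277.047607421875), (106.94957733154297, 28.94877815246582), 38.73759460449219)
30 ((432.48968505859375, -311.7027587890625), (5.592526912689209, 16.254493713378906), 7.542337894439697)
[-0.13477142  0.14648524  0.21252532]
```

Request:
jog_arm --increments '[{"rot": [0,0,-0.6],"offset": [-0.027,0.0293,0],"grip": 0.085},{"rot": [0,0,0],"offset": [-0.027,0.0293,0],"grip": 0.085},{"rot": [0,0,0],"offset": [-0.027,0.0293,0],"grip": 0.085},{"rot": [0,0,0],"offset": [-0.027,0.0293,0],"grip": 0.085},{"rot": [0,0,0],"offset": [-0.0252,0.0307,0],"grip": 0.085}]'

```text
time: 10.82
tcp_pos: [0.4161, -0.3213, 0.2266]
tcp_rot: [0.943, 0.334, 0.0, 0.0]
ft_force: [0.3, 0.6, -1.0]
opening: 0.0852
grasp_force: 0.0
```

Request:
jog_arm --increments '[{"rot": [0,0,0],"offset": [0,0,0.0],"grip": 0.085},{"rot": [0,0,0],"offset": [0,0,0.03],"grip": 0.085},{"rot": [0,0,0],"offset": [0,0,0.03],"grip": 0.085},{"rot": [0,0,0],"offset": [0,0,0.03],"grip": 0.085},{"rot": [0,0,0],"offset": [0,0,0.02],"grip": 0.085}]'

```text
time: 11.23
tcp_pos: [0.4161, -0.3186, 0.1141]
tcp_rot: [0.943, 0.334, -0.0, -0.001]
ft_force: [-0.4, -0.8, 0.1]
opening: 0.085
grasp_force: 0.0
```

Run:
```python
from h import *
s=observe();p=s['tcp_pos'];R=Rn.from_quat(s['tcp_rot']).as_matrix();print(s['time'],p,np.degrees(np.arctan2(R[1,0],R[0,0])),np.round(s['qpos'],2))
cp=camera_params('wrist');im,d=grab_frame('wrist');X=cloud(cp,d).reshape(-1,3)
P=X[(X[:,2]>.003)&(X[:,2]<.05)&(abs(X[:,0]-.452)<.1)&(abs(X[:,1]+.287)<.09)];T=P[P[:,2]>.039]
L=(P-p)@R
P2=P[abs(L[:,1])<.03];T=P2[P2[:,2]>.038]
for Q in (P2,T): print(len(Q),cv2.minAreaRect((Q[:,:2]*1e3).astype(np.float32)) if len(Q)>3 else '', ((Q-p)@R)[:,:2].min(0),((Q-p)@R)[:,:2].max(0))
```

```text
11.2333 [ 0.41609562 -0.31863315  0.11409194] 39.011575025382925 [ 0.66  0.74 -0.16  1.97  0.25  0.45 -0.57]
6122 ((452.5270690917969, -287.6654357910156), (139.20675659179688, 27.960037231445312), 38.37063980102539) [-0.02186359 -0.01576025] [0.11729328 0.01300589]
1613 ((413.5201416015625, -318.60369873046875), (39.607337951660156, 27.925186157226562), 38.155059814453125) [-0.02186359 -0.01576025] [0.01781214 0.01230108]
```

Request:
jog_arm --increments '[{"rot": [0,0,0.6],"offset": [-0.002,-0.0016,0.03],"grip": 0.085},{"rot": [0,0,0],"offset": [0,0,0.03],"grip": 0.085},{"rot": [0,0,0],"offset": [0,0,0.03],"grip": 0.085},{"rot": [0,0,0],"offset": [0,0,0.014],"grip": 0.085},{"rot": [0,0,0],"offset": [0,0,0],"grip": 0.085}]'

```text
time: 11.7
tcp_pos: [0.4131, -0.318, 0.01]
tcp_rot: [0.944, 0.329, -0.001, -0.001]
ft_force: [0.4, 0.7, 0.2]
opening: 0.0852
grasp_force: 0.0
```

Request:
jog_arm --increments '[{"rot": [0,0,0],"offset": [0,0,0],"grip": 0.06},{"rot": [0,0,0],"offset": [0,0,0],"grip": 0.04},{"rot": [0,0,0],"offset": [0,0,0],"grip": 0.03},{"rot": [0,0,0],"offset": [0,0,0],"grip": 0.02},{"rot": [0,0,0],"offset": [0,0,0],"grip": 0.02}]' --squeeze 50

```text
time: 12.12
tcp_pos: [0.4136, -0.3193, 0.0136]
tcp_rot: [0.945, 0.328, 0.001, 0.001]
ft_force: [-0.6, -0.3, 3.9]
opening: 0.0273
grasp_force: 48.8
```

Request:
jog_arm --increments '[{"rot": [0,0,0],"offset": [0,0,0],"grip": 0.02},{"rot": [0,0,0],"offset": [0,0,0],"grip": 0.02},{"rot": [0,0,0],"offset": [0,0,0],"grip": 0.02},{"rot": [0,0,0],"offset": [0,0,0],"grip": 0.02},{"rot": [0,0,0],"offset": [0,0,0],"grip": 0.02}]'

```text
time: 12.53
tcp_pos: [0.4137, -0.3193, 0.0136]
tcp_rot: [0.945, 0.328, 0.001, 0.001]
ft_force: [-0.6, 0.9, 7.5]
opening: 0.0273
grasp_force: 49.4
```

Run:
```python
from h import *
for n in ['w20','w40']:
    z=np.load(n+'.npz');cp={k:z[k] for k in ['vertical_fov','cx','cy','R','t']};p=z['p'];X=cloud(cp,z['d'])
    # dark sheet outline: dark pixels at plate height
    m=((p.max(2)<75)&(abs(X[...,2]-.028)<.006)&(X[...,0]>.56)&(X[...,0]<.76)&(X[...,1]<.07)&(X[...,1]>-.15)).astype(np.uint8)
    W=((abs(X[...,2]-.028)<.005)&(p.max(2)>=85)&(X[...,0]>.55)&(X[...,0]<.62)&(X[...,1]<.075)&(X[...,1]>-.15))
    Q=X[W];E=[]
    for y in np.arange(-.12,.055,.008):
        q=Q[(abs(Q[:,1]-y)<.004)]
        if len(q)>5: q=q[q[:,0].argsort()];E.append([q[:3,0].mean(),y,])
    E=np.array(E);k=np.polyfit(E[:,1],E[:,0],1);print(n,len(E),'yaw',-np.degrees(np.arctan(k[0])),'edge x at y=-.037',np.polyval(k,-.037),'res',np.std(E[:,0]-np.polyval(k,E[:,1])),E[:,1].min(),E[:,1].max())
    # left edge
    Q=X[(abs(X[...,2]-.028)<.004)&(p.max(2)>=85)&(X[...,0]>.57)&(X[...,0]<.74)&(X[...,1]<.08)&(X[...,1]>.03)];E=[]
    for x in np.arange(.575,.735,.008):
        q=Q[abs(Q[:,0]-x)<.004]
        if len(q)>5: E.append([x,np.sort(q[:,1])[-3:].mean()])
    E=np.array(E);k=np.polyfit(E[:,0],E[:,1],1);print(' left yaw',np.degrees(np.arctan(k[0])),'y at x=.6',np.polyval(k,.6),'res',np.std(E[:,1]-np.polyval(k,E[:,0])),len(E))
```

```text
w20 22 yaw 2.3802694698204823 edge x at y=-.037 0.5708184759160082 res 0.0003191426216875696 -0.12 0.048000000000000154
 left yaw 2.5842949706201996 y at x=.6 0.06057704387567005 res 0.0008695493478460851 21
w40 19 yaw 2.2970424297837178 edge x at y=-.037 0.5707246707767835 res 0.0003267949050944466 -0.12 0.048000000000000154
 left yaw 0.9192283262249338 y at x=.6 0.06108022543357643 res 0.0016256971977366254 17
```

Request:
jog_arm --increments '[{"rot": [0,0,0],"offset": [0,0,-0.005],"grip": 0.02},{"rot": [0,0,0],"offset": [0,0,-0.007],"grip": 0.02},{"rot": [0,0,6],"offset": [0,0,0],"grip": 0.02},{"rot": [0,0,6],"offset": [0,0,0],"grip": 0.02},{"rot": [0,0,6],"offset": [0,0,0],"grip": 0.02}]'

```text
time: 12.95
tcp_pos: [0.4133, -0.3191, 0.0251]
tcp_rot: [0.985, 0.173, 0.0, 0.0]
ft_force: [-0.8, -0.1, -2.5]
opening: 0.0274
grasp_force: 49.1
```

Request:
jog_arm --increments '[{"rot": [0,0,6],"offset": [0,0,0],"grip": 0.02},{"rot": [0,0,6],"offset": [0,0,0],"grip": 0.02},{"rot": [0,0,6],"offset": [0,0,0],"grip": 0.02},{"rot": [0,0,0],"offset": [0.0029,-0.0343,0],"grip": 0.02},{"rot": [0,0,0],"offset": [0.0029,-0.0343,0],"grip": 0.02}]'

```text
time: 13.37
tcp_pos: [0.4165, -0.252, 0.025]
tcp_rot: [1.0, 0.017, 0.001, 0.001]
ft_force: [1.4, 1.9, -1.2]
opening: 0.0271
grasp_force: 49.4
```

Request:
jog_arm --increments '[{"rot": [0,0,0],"offset": [0.0029,-0.0343,0],"grip": 0.02},{"rot": [0,0,0],"offset": [0.0029,-0.0343,0],"grip": 0.02},{"rot": [0,0,0],"offset": [0.0029,-0.0343,0],"grip": 0.02},{"rot": [0,0,0],"offset": [0.0029,-0.0343,0],"grip": 0.02},{"rot": [0,0,0],"offset": [0.0029,-0.0343,0],"grip": 0.02}]'

```text
time: 13.78
tcp_pos: [0.4316, -0.0785, 0.0313]
tcp_rot: [1.0, 0.02, -0.006, -0.002]
ft_force: [1.1, 0.1, -2.1]
opening: 0.0273
grasp_force: 49.5
```

Request:
jog_arm --increments '[{"rot": [0,0,0],"offset": [0.0029,-0.0343,0],"grip": 0.02},{"rot": [0,0,0],"offset": [0,0,0],"grip": 0.02},{"rot": [0,0,0],"offset": [0,0,0],"grip": 0.02},{"rot": [0,0,0],"offset": [0,0,0],"grip": 0.02},{"rot": [0,0,0],"offset": [0,0,0],"grip": 0.02}]'

```text
time: 14.2
tcp_pos: [0.4317, -0.0661, 0.0309]
tcp_rot: [1.0, 0.019, -0.007, -0.002]
ft_force: [-0.3, 0.1, -1.7]
opening: 0.0274
grasp_force: 49.5
```

```bash
cat > m.py <<'E'
from h import *
s=observe();p=s['tcp_pos'];R=Rn.from_quat(s['tcp_rot']).as_matrix();print(s['time'],p.round(4),'yaw',np.degrees(np.arctan2(R[1,0],R[0,0])).round(2),'tilt',np.degrees(R[:2,2]).round(2),np.round(s['qpos'],2),s['ft_force'].round(1))
cp=camera_params('wrist');im,d=grab_frame('wrist');X=cloud(cp,d).reshape(-1,3);L=(X-p)@R
y0=L[(abs(L[:,1])<.025)&(L[:,0]>.025)&(L[:,0]<.12)&(X[:,2]>.004)&(X[:,2]<.035)]
Xw=y0@R.T+p;Xw=Xw[Xw[:,0]<.566]
r=cv2.minAreaRect((Xw[:,:2]*1e3).astype(np.float32));print('ramp',len(Xw),r,'max tool x',((Xw-p)@R)[:,0].max())
lx=((Xw-p)@R)[:,0]
for a in np.arange(.03,.12,.02):
    q=Xw[(lx>a)&(lx<a+.01)]
    if len(q)>5: print(round(a+.005,3),'z',np.median(q[:,2]).round(4),'ymid',((q[:,1].min()+q[:,1].max())/2).round(4))
Z=X[:,2];W=(Z>.022)&(Z<.045)&(X[:,0]>.55)&(X[:,0]<.75)&(X[:,1]<.07)&(X[:,1]>-.15);Q=X[W];E=[]
c=im.reshape(-1,3)[W].max(1);F=Q[c>=85]
for y in np.r_[np.arange(-.12,-.06,.008),np.arange(-.015,.055,.008)]:
    q=F[(abs(F[:,1]-y)<.004)&(F[:,0]<.6)]
    if len(q)>5: q=q[q[:,0].argsort()];E.append([q[:3,0].mean(),y])
E=np.array(E)
if len(E)>4: k=np.polyfit(E[:,1],E[:,0],1);print('edge yaw',-np.degrees(np.arctan(k[0])).round(2),'x at -.0385',np.polyval(k,-.0385).round(4),len(E))
S=Q[(Q[:,0]<.72)];A=np.c_[S[:,0]-.5709,S[:,1]+.0385,np.ones(len(S))]
for _ in range(3):
    k=np.linalg.lstsq(A,S[:,2],rcond=None)[0];e=abs(S[:,2]-A@k);A=A[e<.002];S=S[e<.002]
print('plate top at front mid z',k[2].round(4),'pitch',k[0].round(4),'roll',k[1].round(4),len(S))
cv2.imwrite('pics/last.png',im)
E
python3 m.py
```

```text
14.2 [ 0.4317 -0.0661  0.0309] yaw 2.17 tilt [-0.77  0.19] [ 0.03  0.87  0.03  2.25 -0.72  0.04 -0.77] [-0.3  0.1 -1.7]
ramp 8080 ((518.6790161132812, -62.44402313232422), (66.00025939941406, 28.150657653808594), 2.91745662689209) max tool x 0.11999636493036384
0.055 z 0.0347 ymid -0.064
0.075 z 0.0315 ymid -0.063
0.095 z 0.0268 ymid -0.062
0.115 z 0.0221 ymid -0.0608
plate top at front mid z 0.0216 pitch -0.0395 roll 0.0067 22
```

Request:
jog_arm --increments '[{"rot": [0,0,0],"offset": [0.005,0,0],"grip": 0.02},{"rot": [0,0,0],"offset": [0.005,0,0],"grip": 0.02},{"rot": [0,0,0],"offset": [0,-0.0108,0],"grip": 0.02},{"rot": [0,0,0],"offset": [0,-0.0108,0],"grip": 0.02},{"rot": [-0.2,0.75,0],"offset": [0,0,0],"grip": 0.02}]'

```text
time: 14.67
tcp_pos: [0.4415, -0.0385, 0.0309]
tcp_rot: [1.0, 0.022, -0.001, -0.002]
ft_force: [-0.3, 1.1, -1.5]
opening: 0.0271
grasp_force: 49.5
```

Request:
jog_arm --increments '[{"rot": [0,0,0],"offset": [0,0,0.004],"grip": 0.02},{"rot": [0,0,0],"offset": [0,0,0.004],"grip": 0.02},{"rot": [0,0,0],"offset": [0,0,0],"grip": 0.02},{"rot": [0,0,0],"offset": [0,0,0],"grip": 0.02},{"rot": [0,0,0],"offset": [0,0,0],"grip": 0.02}]'

```text
time: 15.08
tcp_pos: [0.4426, -0.0419, 0.0245]
tcp_rot: [1.0, 0.019, -0.003, -0.001]
ft_force: [-0.2, -0.7, -1.1]
opening: 0.0272
grasp_force: 49.5
```

```bash
python3 m.py
```

```text
15.0833 [ 0.4426 -0.0419  0.0245] yaw 2.22 tilt [-0.3   0.12] [-0.03  0.89  0.04  2.23 -1.    0.04 -0.54] [-0.2 -0.7 -1.1]
ramp 11317 ((516.6797485351562, -38.886474609375), (91.79913330078125, 28.179210662841797), 3.125012159347534) max tool x 0.11999674915184888
0.035 z 0.0343 ymid -0.0412
0.055 z 0.0302 ymid -0.04
0.075 z 0.0257 ymid -0.039
0.095 z 0.0211 ymid -0.0377
0.115 z 0.0166 ymid -0.0365
plate top at front mid z 0.0 pitch 0.0 roll 0.0 0
```

Request:
jog_arm --increments '[{"rot": [0,0,0],"offset": [0.005,0.001,0.002],"grip": 0.02},{"rot": [0,0,0],"offset": [0.005,0.001,0.002],"grip": 0.02},{"rot": [0,0,0],"offset": [0.005,0,0.002],"grip": 0.02},{"rot": [0,0,0],"offset": [0.005,0,0.002],"grip": 0.02},{"rot": [0,0,0],"offset": [0,0,0],"grip": 0.02}]'

```text
time: 15.55
tcp_pos: [0.4647, -0.0437, 0.0159]
tcp_rot: [1.0, 0.02, -0.002, -0.001]
ft_force: [-0.1, 0.5, -0.8]
opening: 0.0277
grasp_force: 49.5
```

```bash
python3 m.py
```

```text
15.55 [ 0.4647 -0.0437  0.0159] yaw 2.32 tilt [-0.18  0.07] [-0.07  0.92  0.11  2.17 -0.99  0.1  -0.55] [-0.1  0.5 -0.8]
ramp 9751 ((528.1165161132812, -41.18067932128906), (77.2904052734375, 28.161945343017578), 3.206453323364258) max tool x 0.10195459027147744
0.035 z 0.0262 ymid -0.043
0.055 z 0.0217 ymid -0.0417
0.075 z 0.0172 ymid -0.0404
0.095 z 0.0127 ymid -0.0394
edge yaw 2.41 x at -.0385 0.5713 17
plate top at front mid z 0.0269 pitch 0.0535 roll 0.0016 15091
```

Request:
jog_arm --increments '[{"rot": [0,0.15,0.8],"offset": [0.002,-0.0018,0.0008],"grip": 0.02},{"rot": [0,0,0],"offset": [0.002,0,0.001],"grip": 0.02},{"rot": [0,0,0],"offset": [0,0,0.0005],"grip": 0.02},{"rot": [0,0,0],"offset": [0,0,0],"grip": 0.02},{"rot": [0,0,0],"offset": [0,0,0],"grip": 0.02}]'

```text
time: 16.02
tcp_pos: [0.4667, -0.042, 0.0141]
tcp_rot: [1.0, 0.013, -0.001, -0.001]
ft_force: [-0.1, -0.1, -1.0]
opening: 0.0274
grasp_force: 49.5
```

```bash
cat >> m.py <<'E'
for nm,(a,b) in {'front':(.576,.600),'back':(.62,.65)}.items():
    for yy,(c0,c1) in {'L':(.01,.05),'R':(-.12,-.08),'M':(-.05,-.03)}.items():
        q=X[(X[:,0]>a)&(X[:,0]<b)&(X[:,1]>c0)&(X[:,1]<c1)&(X[:,2]>.015)]
        print(nm,yy,len(q),np.round(np.median(q[:,2])*1e3,2) if len(q) else '',end=' | ')
q=X[(X[:,0]>.49)&(X[:,0]<.55)&(abs(X[:,1]+.04)>.03)&(abs(X[:,1]+.04)<.07)&(X[:,2]<.012)];print('table',len(q),np.median(q[:,2])*1e3)
if len(__import__('sys').argv)>1:
    cs=camera_params('side');i2,d2=grab_frame('side');X2=cloud(cs,d2).reshape(-1,3)
    for nm,(a,b) in {'front':(.576,.600),'back':(.62,.65),'rear':(.7,.73)}.items():
        for yy,(c0,c1) in {'L':(.01,.05),'R':(-.12,-.08)}.items():
            q=X2[(X2[:,0]>a)&(X2[:,0]<b)&(X2[:,1]>c0)&(X2[:,1]<c1)&(X2[:,2]>.01)&(X2[:,2]<.05)];print('side',nm,yy,len(q),np.round(np.mean(q[:,2])*1e3,2) if len(q) else '',end=' | ')
    cv2.imwrite('pics/side_last.png',i2)
E
python3 m.py side
```

```text
16.0167 [ 0.4667 -0.042   0.0141] yaw 1.48 tilt [-0.13  0.1 ] [-0.07  0.92  0.11  2.17 -0.99  0.1  -0.56] [-0.1 -0.1 -1. ]
ramp 9470 ((528.9974365234375, -40.41819381713867), (74.85205841064453, 28.163942337036133), 2.420600175857544) max tool x 0.09951129915890446
0.035 z 0.0244 ymid -0.0417
0.055 z 0.0199 ymid -0.0408
0.075 z 0.0155 ymid -0.0398
0.095 z 0.011 ymid -0.039
edge yaw 2.33 x at -.0385 0.5712 17
plate top at front mid z 0.0269 pitch 0.066 roll 0.0021 17684
front L 1711 27.55 | front R 2633 27.42 | front M 1094 27.47 | back L 0  | back R 0  | back M 0  | table 15864 -0.7046756326560382
side front L 54 27.35 | side front R 62 27.13 | side back L 65 27.77 | side back R 77 27.62 | side rear L 63 27.3 | side rear R 81 27.74 |
```

Request:
jog_arm --increments '[{"rot": [0,0.1,0],"offset": [0,0,0.0008],"grip": 0.02},{"rot": [0,0,0],"offset": [0,0,0],"grip": 0.02},{"rot": [0,0,0],"offset": [0,0,0],"grip": 0.02},{"rot": [0,0,0],"offset": [0,0,0],"grip": 0.02},{"rot": [0,0,0],"offset": [0,0,0],"grip": 0.02}]'

```text
time: 16.53
tcp_pos: [0.4668, -0.042, 0.0136]
tcp_rot: [1.0, 0.013, -0.0, -0.001]
ft_force: [-1.2, -0.5, 5.0]
opening: 0.0276
grasp_force: 50.3
```

Request:
jog_arm --increments '[{"rot": [0,0,0],"offset": [0.008,-0.0001,0],"grip": 0.02},{"rot": [0,0,0],"offset": [0.008,-0.0001,0],"grip": 0.02},{"rot": [0,0,0],"offset": [0.008,-0.0002,0],"grip": 0.02},{"rot": [0,0,0],"offset": [0.008,-0.0001,0],"grip": 0.02},{"rot": [0,0,0],"offset": [0.006,-0.0001,0],"grip": 0.02}]'

```text
time: 16.95
tcp_pos: [0.5019, -0.0406, 0.0136]
tcp_rot: [1.0, 0.012, -0.003, -0.001]
ft_force: [-6.8, 0.4, 9.8]
opening: 0.027
grasp_force: 50.9
```

```bash
python3 m.py side
```

```text
16.95 [ 0.5019 -0.0406  0.0136] yaw 1.42 tilt [-0.31  0.13] [-0.16  0.95  0.25  2.07 -0.95  0.25 -0.62] [-6.8  0.4  9.8]
ramp 4805 ((546.5110473632812, -39.91975021362305), (39.47952651977539, 28.052967071533203), 2.0932140350341797) max tool x 0.06428691480476875
0.035 z 0.0242 ymid -0.0403
0.055 z 0.0197 ymid -0.0397
edge yaw 2.35 x at -.0385 0.5713 17
plate top at front mid z 0.0274 pitch 0.0117 roll -0.0002 58676
front L 5916 27.82 | front R 5808 27.77 | front M 2942 27.8 | back L 0  | back R 9 26.87 | back M 0  | table 12851 -0.7046527413106382
side front L 52 27.43 | side front R 71 27.06 | side back L 65 27.25 | side back R 83 27.16 | side rear L 60 27.23 | side rear R 77 26.97 |
```

Request:
jog_arm --increments '[{"rot": [0,0,0],"offset": [0.004,-0.0003,-0.0004],"grip": 0.02},{"rot": [0,0,0],"offset": [0.004,-0.0003,0],"grip": 0.02},{"rot": [0,0,0],"offset": [0.004,-0.0003,0],"grip": 0.02},{"rot": [0,0,0],"offset": [0.004,-0.0003,0],"grip": 0.02},{"rot": [0,0,0],"offset": [0,0,0],"grip": 0.02}]'

```text
time: 17.47
tcp_pos: [0.5172, -0.0388, 0.0136]
tcp_rot: [1.0, 0.013, -0.003, -0.001]
ft_force: [-9.4, -0.4, 9.9]
opening: 0.0275
grasp_force: 49.8
```

```bash
python3 m.py side
```

```text
17.4667 [ 0.5172 -0.0388  0.0136] yaw 1.45 tilt [-0.4   0.15] [-0.19  0.96  0.3   2.02 -0.93  0.31 -0.65] [-9.4 -0.4  9.9]
ramp 2858 ((554.266357421875, -38.50579833984375), (23.942611694335938, 27.92006492614746), 1.4275449514389038) max tool x 0.04898493691508963
0.035 z 0.0242 ymid -0.0386
edge yaw 2.34 x at -.0385 0.5733 17
plate top at front mid z 0.0275 pitch 0.007 roll -0.0004 71781
front L 5265 27.8 | front R 5114 27.74 | front M 2612 27.76 | back L 3558 27.86 | back R 4456 27.94 | back M 2025 27.94 | table 11225 -0.6988444007987005
side front L 53 27.72 | side front R 62 27.06 | side back L 64 27.66 | side back R 79 27.21 | side rear L 62 27.29 | side rear R 78 27.4 |
```

Request:
jog_arm --increments '[{"rot": [0,0,0],"offset": [0.003,0,-0.0003],"grip": 0.02},{"rot": [0,0,0],"offset": [0.003,0,0],"grip": 0.02},{"rot": [0,0,0],"offset": [0.002,0,0],"grip": 0.02},{"rot": [0,0,0],"offset": [0,0,0],"grip": 0.02},{"rot": [0,0,0],"offset": [0,0,0],"grip": 0.02}]' --squeeze 70

```text
time: 17.98
tcp_pos: [0.5241, -0.0384, 0.0137]
tcp_rot: [1.0, 0.013, -0.004, -0.002]
ft_force: [-10.2, -0.5, 9.1]
opening: 0.027
grasp_force: 68.8
```

```bash
python3 m.py side
```

```text
17.9833 [ 0.5241 -0.0384  0.0137] yaw 1.44 tilt [-0.49  0.18] [-0.2   0.97  0.32  2.   -0.92  0.33 -0.66] [-10.2  -0.5   9.1]
ramp 2002 ((557.703369140625, -38.25270462036133), (17.001876831054688, 27.88273811340332), 1.4054423570632935) max tool x 0.042039612255033755
0.035 z 0.0241 ymid -0.0382
edge yaw 2.36 x at -.0385 0.5734 17
plate top at front mid z 0.0291 pitch -0.003 roll -0.0008 78826
front L 5075 29.16 | front R 4945 29.13 | front M 2507 29.15 | back L 5477 28.85 | back R 6360 28.98 | back M 2987 28.9 | table 9995 -0.7030747340518826
side front L 54 28.81 | side front R 63 28.75 | side back L 64 28.0 | side back R 79 28.51 | side rear L 61 27.44 | side rear R 76 27.48 |
```

Request:
jog_arm --increments '[{"rot": [0,0.25,0],"offset": [0.003,0,0],"grip": 0.02},{"rot": [0,0.25,0],"offset": [0.002,0,0],"grip": 0.02},{"rot": [0,0,0],"offset": [0.001,0,0],"grip": 0.02},{"rot": [0,0,0],"offset": [0,0,0],"grip": 0.02},{"rot": [0,0,0],"offset": [0,0,0],"grip": 0.02}]'

```text
time: 18.5
tcp_pos: [0.5286, -0.0383, 0.0137]
tcp_rot: [1.0, 0.012, -0.001, -0.002]
ft_force: [-12.7, -0.5, 12.0]
opening: 0.0268
grasp_force: 69.1
```

```bash
python3 m.py side
```

```text
18.5 [ 0.5286 -0.0383  0.0137] yaw 1.42 tilt [-0.13  0.23] [-0.2   0.97  0.32  2.   -0.92  0.33 -0.66] [-12.7  -0.5  12. ]
ramp 1468 ((559.9197998046875, -38.2192497253418), (12.488079071044922, 27.991680145263672), 1.4708677530288696) max tool x 0.037495843927550176
0.035 z 0.0244 ymid -0.0381
edge yaw 2.36 x at -.0385 0.5735 17
plate top at front mid z 0.0301 pitch -0.0097 roll -0.001 82990
front L 4964 30.04 | front R 4835 30.07 | front M 2452 30.05 | back L 6657 29.46 | back R 7506 29.58 | back M 3568 29.55 | table 8986 -0.7018693889910578
side front L 52 29.57 | side front R 65 29.9 | side back L 63 29.54 | side back R 81 29.48 | side rear L 64 27.97 | side rear R 81 28.22 |
```

View pics/last.png

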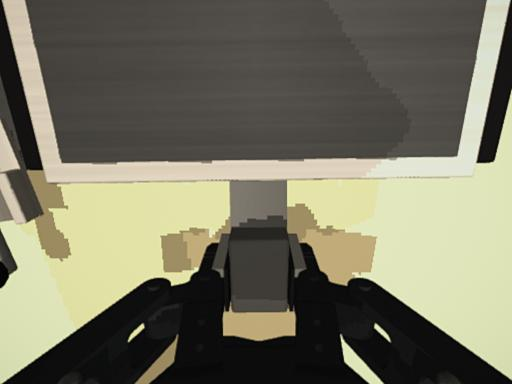

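The wrist view shows the wedge centred under the front edge (x 230–288, edge row ~180), flat, with the lever at far left undisturbed. Lift is about 2.4 mm and even on both sides. One small push more, then a stability check.

Request:
jog_arm --increments '[{"rot": [0,0.1,0],"offset": [0.002,0,-0.0005],"grip": 0.02},{"rot": [0,0,0],"offset": [0,0,0],"grip": 0.02},{"rot": [0,0,0],"offset": [0,0,0],"grip": 0.02},{"rot": [0,0,0],"offset": [0,0,0],"grip": 0.02},{"rot": [0,0,0],"offset": [0,0,0],"grip": 0.02}]'

```text
time: 19.02
tcp_pos: [0.5342, -0.0381, 0.0137]
tcp_rot: [1.0, 0.013, 0.003, -0.001]
ft_force: [-4.8, 0.3, 1.0]
opening: 0.0267
grasp_force: 69.7
```

Request:
jog_arm --increments '[{"rot": [0,0,0],"offset": [0,0,0],"grip": 0.02},{"rot": [0,0,0],"offset": [0,0,0],"grip": 0.02},{"rot": [0,0,0],"offset": [0,0,0],"grip": 0.02},{"rot": [0,0,0],"offset": [0,0,0],"grip": 0.02},{"rot": [0,0,0],"offset": [0,0,0],"grip": 0.02}]'

```text
time: 19.43
tcp_pos: [0.5343, -0.0381, 0.0137]
tcp_rot: [1.0, 0.013, 0.003, -0.001]
ft_force: [-5.1, -0.9, 1.9]
opening: 0.027
grasp_force: 69.7
```

```bash
cat >> m.py <<'E'
pv=np.array([.6209,.1038])
cs=camera_params('scene');i2,d2=grab_frame('scene');X3=cloud(cs,d2).reshape(-1,3)
for nm,Y in (('scene',X3),('side',X2)):
    q=Y[:,:2]-pv;r=np.hypot(*q.T);H=Y[(Y[:,2]>.055)&(Y[:,2]<.085)&(r>.07)&(r<.115)&(Y[:,1]>.05)];v=H[:,:2].mean(0)-pv;print(nm,'handle',len(H),H.mean(0),np.degrees(np.arctan2(v[1],v[0]))%360)
E
python3 m.py side
```

```text
19.4333 [ 0.5343 -0.0381  0.0137] yaw 1.48 tilt [0.29 0.17] [-0.2   0.97  0.32  1.99 -0.92  0.33 -0.67] [-5.1 -0.9  1.9]
ramp 792 ((562.6937866210938, -38.186519622802734), (6.919947624206543, 27.54489517211914), 0.9382585287094116) max tool x 0.0320593655507537
0.035 z 0.025 ymid -0.0381
edge yaw 2.39 x at -.0385 0.5735 17
plate top at front mid z 0.0314 pitch -0.0182 roll -0.0014 88820
front L 4828 31.16 | front R 4684 31.21 | front M 2404 31.18 | back L 8040 30.19 | back R 8365 30.39 | back M 4205 30.32 | table 7770 -0.6983360829000739
side front L 49 30.22 | side front R 62 30.8 | side back L 66 30.01 | side back R 78 29.97 | side rear L 59 27.78 | side rear R 76 27.64 | scene handle 45 [0.52819137 0.09122667 0.0722123 ] 187.72344302266455
side handle 0 [nan nan nan] nanm.py:37: RuntimeWarning: Mean of empty slice.
  q=Y[:,:2]-pv;r=np.hypot(*q.T);H=Y[(Y[:,2]>.055)&(Y[:,2]<.085)&(r>.07)&(r<.115)&(Y[:,1]>.05)];v=H[:,:2].mean(0)-pv;print(nm,'handle',len(H),H.mean(0),np.degrees(np.arctan2(v[1],v[0]))%360)
  ret = um.true_divide(
```

The lift overshot to about 3.7 mm with the wedge slightly nose up, so I'll ease it back a little.

Request:
jog_arm --increments '[{"rot": [0,-0.3,0],"offset": [-0.003,0,0.0002],"grip": 0.02},{"rot": [0,0,0],"offset": [0,0,0],"grip": 0.02},{"rot": [0,0,0],"offset": [0,0,0],"grip": 0.02},{"rot": [0,0,0],"offset": [0,0,0],"grip": 0.02},{"rot": [0,0,0],"offset": [0,0,0],"grip": 0.02}]'

```text
time: 20.0
tcp_pos: [0.534, -0.0381, 0.014]
tcp_rot: [1.0, 0.013, 0.002, -0.001]
ft_force: [-0.3, 0.3, -3.9]
opening: 0.0271
grasp_force: 68.9
```

```bash
python3 m.py side 2>/dev/null
```

```text
20.0 [ 0.534  -0.0381  0.014 ] yaw 1.51 tilt [0.28 0.12] [-0.2   0.97  0.32  1.99 -0.92  0.33 -0.67] [-0.3  0.3 -3.9]
ramp 832 ((562.3619384765625, -38.2541618347168), (7.271237850189209, 27.637434005737305), 0.13266509771347046) max tool x 0.03236316313515614
0.035 z 0.0252 ymid -0.0382
edge yaw 2.38 x at -.0385 0.5735 17
plate top at front mid z 0.0317 pitch -0.0199 roll -0.0015 88534
front L 4842 31.36 | front R 4673 31.44 | front M 2408 31.39 | back L 7975 30.37 | back R 8355 30.55 | back M 4221 30.43 | table 7862 -0.684717246721262
side front L 49 31.48 | side front R 63 31.42 | side back L 64 30.38 | side back R 78 30.5 | side rear L 64 27.93 | side rear R 78 28.49 | scene handle 45 [0.52831951 0.09098238 0.07230933] 187.88239714450367
side handle 0 [nan nan nan] nan
```

Request:
jog_arm --increments '[{"rot": [0,-0.3,0],"offset": [-0.003,0,0.0008],"grip": 0.02},{"rot": [0,0,0],"offset": [0,0,0],"grip": 0.02},{"rot": [0,0,0],"offset": [0,0,0],"grip": 0.02},{"rot": [0,0,0],"offset": [0,0,0],"grip": 0.02},{"rot": [0,0,0],"offset": [0,0,0],"grip": 0.02}]'

```text
time: 20.57
tcp_pos: [0.5317, -0.0386, 0.0137]
tcp_rot: [1.0, 0.013, 0.001, -0.001]
ft_force: [2.7, 0.8, -2.0]
opening: 0.0272
grasp_force: 69.1
```

```bash
python3 m.py side 2>/dev/null
```

```text
20.5667 [ 0.5317 -0.0386  0.0137] yaw 1.48 tilt [0.08 0.08] [-0.2   0.97  0.32  1.99 -0.92  0.33 -0.67] [ 2.7  0.8 -2. ]
ramp 1097 ((561.4971923828125, -38.48738479614258), (9.543468475341797, 28.0697021484375), 1.4315614700317383) max tool x 0.03455426007798892
0.035 z 0.0247 ymid -0.0383
edge yaw 2.41 x at -.0385 0.5734 17
plate top at front mid z 0.0309 pitch -0.0149 roll -0.0013 86481
front L 4889 30.67 | front R 4734 30.72 | front M 2444 30.67 | back L 7431 29.89 | back R 8301 30.03 | back M 3949 29.95 | table 8318 -0.7184435115315972
side front L 55 30.13 | side front R 61 30.35 | side back L 67 29.23 | side back R 78 29.44 | side rear L 64 27.82 | side rear R 72 27.84 | scene handle 44 [0.5282843  0.09117627 0.07258989] 187.76171685550418
side handle 0 [nan nan nan] nan
```

Request:
jog_arm --increments '[{"rot": [0,0,0],"offset": [0,0,0.0005],"grip": 0.02},{"rot": [0,0,0],"offset": [0,0,0],"grip": 0.02},{"rot": [0,0,0],"offset": [0,0,0],"grip": 0.02},{"rot": [0,0,0],"offset": [0,0,0],"grip": 0.02},{"rot": [0,0,0],"offset": [0,0,0],"grip": 0.02}]'

```text
time: 21.13
tcp_pos: [0.5317, -0.0386, 0.0137]
tcp_rot: [1.0, 0.013, 0.001, -0.001]
ft_force: [2.8, 1.4, 5.2]
opening: 0.0267
grasp_force: 70.3
```

```bash
python3 m.py side 2>/dev/null | grep -v handle; python3 -c "
from station import *
print(observe()['ft_force']); print(job_done())"
```

```text
21.1333 [ 0.5317 -0.0386  0.0137] yaw 1.48 tilt [0.09 0.09] [-0.2   0.97  0.32  1.99 -0.92  0.33 -0.67] [2.8 1.4 5.2]
ramp 1085 ((561.5033569335938, -38.482017517089844), (9.59044075012207, 27.99148941040039), 1.60671865940094) max tool x 0.03458940035370465
0.035 z 0.0248 ymid -0.0384
edge yaw 2.41 x at -.0385 0.5734 17
plate top at front mid z 0.0309 pitch -0.0148 roll -0.0013 86466
front L 4904 30.66 | front R 4734 30.72 | front M 2432 30.7 | back L 7425 29.88 | back R 8270 30.03 | back M 3936 29.94 | table 8338 -0.7006482809571212
[3.14193733 1.28654118 5.26471154]
the job is handed in; nothing more can be done
None
```

The job is handed in at about 21 s: the lever sits in the index slot, and the gripper still holds the wedge flat under the middle of the plate's front edge, lifting it about 3 mm evenly left and right; the wedge was lowered onto the table only after its tip was about 13 mm under the edge, and the plate slid back about 2 mm.

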